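Return repaired board and rotary controls

ROBOT

A 7-joint arm with a two-finger parallel gripper is mounted at the origin on the work surface. World frame = base frame: x ahead of the robot, y to its left, z up, the work surface at z = 0. Lengths are in m, angles in rad, forces in N, time in s.
With the tool pointing down it reaches from about 0.425 to 0.975 m from the base axis. Payload 16.7 kg.
Tool frame: the origin (TCP) lies at the very end of the fingers, on their centre line; the grasp point (between the pads) lies behind it (bot.grip_point_offset is the z of the grasp point in the tool frame, in m); z points along the fingers, y is the line along which they close (so a half turn about z gives the same grasp; the last joint's range is limited). The gripper opens to 85 mm and grips with 20 to 120 N. Pads are 22 mm wide; open, the fingers measure 114 mm over their backs; the gripper's body (76 mm by 85 mm) begins 54 mm behind the grasp point. The pads swing forward as they close: fully open they stand 13 mm farther back than shut.
Start: joints at [-1.355, 0.426, 0.074, 1.606, -0.034, 1.111, -0.067], TCP at [0.241, 0.631, 0.231] pointing down, gripper open.
Joint ranges: [-2.85, 2.85], [-0.5, 2.14], [-1.23, 1.37], [0.21, 2.46], [-1.02, 4.16], [0.16, 2.05], [-2.73, 2.73]. Speed limits (rad/s): [1.89, 1.89, 2.39, 2.39, 3.01, 3.01, 3.01].

INTERFACE

Orientations are given as a rotation vector (axis times angle).
In Python, from cell import bot, vision, job_done gives the robot as it stands.
- The arm moves only by the shell command python3 -m handwheel 'ROWS'. ROWS is JSON, a list of rows, each a list of 3 entries, a list of its own where there are three numbers: the opening, from 0 (shut) to 1 (fully open), then the shift along the tool's x, y, z in cm, then the turn about the tool's z in degrees. In form: [[claw, [tx, ty, tz], spin], ...]. A call has 1 to 12 rows; each row shifts and turns the commanded pose from where the row before left it, along the tool's axes as they then stand; what a row does not reach is not made up. A row lasts 1/8 s, in which the tool goes at most 62.5 mm and 10.7 degrees, less where a joint would pass 70% of its speed; a pose out of reach is approached as far as the arm can. A call is refused whole if a number of a shift passes 6.25 or a number of a turn 10.7, either way. A call with a gripper value outside its range is refused whole. The fingers move at their own pace and stop on an object; the grip force is fixed at half the most. Time passes only in rows, so rows that do not move let the fingers close. It gives the time, the measured TCP pose, the force, the opening and the grip force at its end, in the units of the state.
- bot.get_obs(): the state, without advancing time (a new reading comes with each control period).
- vision.grab_frame(name): name is "scene" or "top" or "wrist"; returns the picture (384x512x3 uint8, red, green, blue); there is no depth.
- vision.camera_model(name): a dict with "K" (3x3 intrinsics, pixels), "R" (3x3) and "t" (3): a world point X has camera coordinates R X + t. Camera axes: x right, y down, z forward; pixel columns grow to the right and rows downward; lengths in m; the calibration is good to about 2 mm. The wrist camera is an equidistant fisheye: a pixel r from the principal point sees the ray r / f radians off the axis. A picture is of the moment at which its call begins: read the wrist's pose just before it. camera_model takes no time and is no camera call; for the wrist camera it gives the pose at the moment of the call.
- job_done(): hands the job in; it is judged then, once.
The state is a dict: "t": time; "joint_positions": joint angles; "joint_velocities": joint speeds; "joint_efforts": joint torques, N m; "tcp_pos": TCP position; "orientation": TCP orientation; "contact_force": force on the tool from outside, world axes, zero at the start; "torque": the same for the moment, N m; "opening": opening from 0.0 (shut) to 1.0 (fully open); "finger_force": force on a finger pad.
Only numpy, scipy, OpenCV 4.12 (cv2) and the standard library are available. Lean on these libraries where they do the work, as an engineer would, in place of code of your own. Each camera call takes 0.05 s, during which the arm holds its last target. There are 200 camera calls.

TASK

Put the repaired parts back where they belong: first slide the green circuit board down into the card guides of the open silver control unit until it is fully home. Only after that, set each of the three rotary controls (the ones with a round knob) flat in the job tray of its own colour, knob up. Set things down rather than dropping them, and leave the two push-button modules where they are.

Things in the scene. Friction and masses are not known exactly. Their poses are not given: they have to be found in the camera images.
- board_mid (a point): Centre of the loose green circuit board, 100 mm long (y), 80 tall (z up), 5 thick (x), white top corners; 40 mm above its lower edge. Starts upright in a fixed grey stand (34 x 116 mm, 22 high, slot 7.6 wide, slot floor 4 mm above bench): pinch across its thickness from above at mid-length (middle 35 mm bare) and lift straight out. Either way round fits.
- unit: Open-topped silver case fixed on the bench, 120 (x) by 150 mm (y), walls 45 high; origin at centre of underside. Two orange vertical card guides at y = +-47 mm form one slot along y through the origin: 8 mm wide, 104 long, flared lips (mouth +7 mm each side) reach 55 mm up. Slot floor 4 mm up: board centre 44 mm up when home. 40 mm each side of the slot clear above 15 mm.
- control_red_mid (a point): The centre of the loose rotary control with the red square on top: black housing 48 x 48 mm (sides along x and y) and 44 mm high, with a round aluminium knob 30 mm across standing 16 mm above it (60 mm in all), this point 30 mm above its underside; z points up. It stands on the bench, knob up; grasp it across the housing.
- control_yellow_mid (a point): The centre of the loose rotary control with the yellow square on top: black housing 48 x 48 mm (sides along x and y) and 44 mm high, with a round aluminium knob 30 mm across standing 16 mm above it (60 mm in all), this point 30 mm above its underside; z points up. It stands on the bench, knob up; grasp it across the housing.
- control_blue_mid (a point): The centre of the loose rotary control with the blue square on top: black housing 48 x 48 mm (sides along x and y) and 44 mm high, with a round aluminium knob 30 mm across standing 16 mm above it (60 mm in all), this point 30 mm above its underside; z points up. It stands on the bench, knob up; grasp it across the housing.
- tray_red: The red job tray, fixed on the bench: a shallow square tray 80 x 80 mm outside (sides along its x and y), inside 74 x 74 mm, floor 3 mm above the bench, rim 8 mm above the bench; origin at the centre of its underside. The centre of a control lying in it is 33 mm above the bench.
- tray_yellow: The yellow job tray, fixed on the bench: a shallow square tray 80 x 80 mm outside (sides along its x and y), inside 74 x 74 mm, floor 3 mm above the bench, rim 8 mm above the bench; origin at the centre of its underside. The centre of a control lying in it is 33 mm above the bench.
- tray_blue: The blue job tray, fixed on the bench: a shallow square tray 80 x 80 mm outside (sides along its x and y), inside 74 x 74 mm, floor 3 mm above the bench, rim 8 mm above the bench; origin at the centre of its underside. The centre of a control lying in it is 33 mm above the bench.
- panel_red_mid (a point): The centre of the loose push-button module with the red square and four white buttons on top (no knob): black housing 48 x 48 mm, 48 mm high with its buttons, this point 24 mm above its underside. To be left alone.
- panel_blue_mid (a point): The centre of the loose push-button module with the blue square and four white buttons on top (no knob): black housing 48 x 48 mm, 48 mm high with its buttons, this point 24 mm above its underside. To be left alone.
Mind the look-alikes: they are no part of the job. What is shaped like the part that bears control_blue_mid but purple is not meant.

How it is judged:
By the outcome, as a careful person would: the job done as asked, in the order asked, and still so for the second after the job is handed in, with the robot touching nothing.
It also fails if it takes over 120 s, if anything falls off the work surface, if the arm or the gripper's body presses on something with over 40 N, if the wrist force passes 120 N, or if a joint passes its speed limit or range.

## Working session

There is one attempt and no reset: what is moved stays moved. The work goes in short steps, Python scripts to look and compute and a shell command to move; the robot and the scene stay as the last step left them, time stands still between calls to the robot, and variables do not carry over. Pictures are saved under pics/ and viewed, at most 14 in all, crops included, and the job is handed in when it is done.

```bash
mkdir -p pics; ls; python3 - <<'E'
from cell import bot, vision
import cv2
o=bot.get_obs(); print({k:o[k] for k in('t','tcp_pos','orientation','opening','contact_force')}, bot.grip_point_offset)
for n in('top','scene'):
    im=vision.grab_frame(n); cv2.imwrite(f'pics/{n}0.png',cv2.resize(im[:,:,::-1],(800,600),interpolation=cv2.INTER_CUBIC))
    m=vision.camera_model(n); print(n,m)
E
```

```text
pics
{'t': 0.0, 'tcp_pos': array([0.24070354, 0.630161  , 0.23059782]), 'orientation': array([-5.69909067e-01, -3.08932789e+00,  2.10416641e-03]), 'opening': 1.000910867594127, 'contact_force': array([-0.15879029, -0.23948814,  0.69162868])} -0.0187
top {'K': array([[370.14462009,   0.        , 253.61362264],
       [  0.        , 370.14462009, 194.74122906],
       [  0.        ,   0.        ,   1.        ]]), 'R': array([[ 0.07683673, -0.99704128,  0.00219119],
       [-0.97176375, -0.07538011, -0.22359126],
       [ 0.22309489,  0.0150507 , -0.97468054]]), 't': array([-0.04350202,  0.48705385,  0.88676411])}
scene {'K': array([[394.63686223,   0.        , 256.40033828],
       [  0.        , 394.63686223, 186.76364788],
       [  0.        ,   0.        ,   1.        ]]), 'R': array([[ 0.22478262,  0.97440503, -0.00275812],
       [ 0.5486735 , -0.12891003, -0.82603849],
       [-0.80525162,  0.18416579, -0.56360695]]), 't': array([-0.08970678, -0.20038264,  1.44252788])}
```

View pics/top0.png

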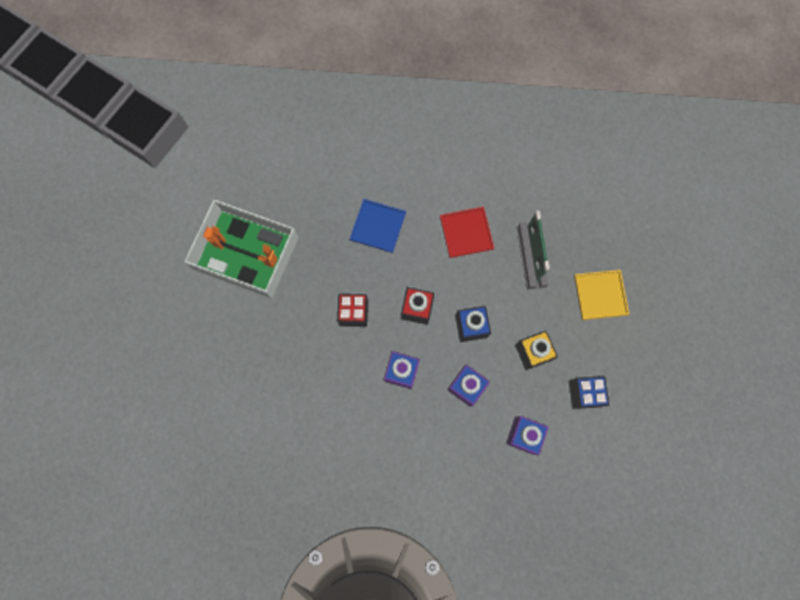

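View pics/scene0.png

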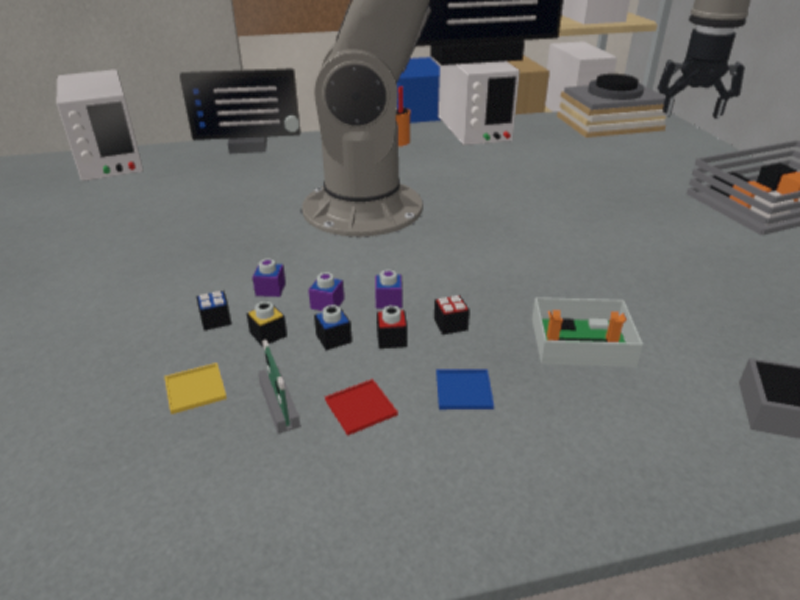

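The top view shows the black rotary controls: red at (418,303), blue at (475,322) and yellow at (538,348). The push-button modules are at (352,309) and (590,391). Purple knobbed look-alikes sit at (402,369), (470,384) and (528,435). The trays are blue (378,226), red (467,232) and yellow (602,294). The board stands at (537,245) and the unit is at (242,247). The parts I want have black housings and round knobs. I'll confirm that in enlarged crops.

```bash
python3 - <<'E'
from cell import vision
import cv2
im=vision.grab_frame('top')[:,:,::-1]
# crops: x offset, y offset ; scale 5
for i,(x,y,w,h) in enumerate([(115,120,155,115),(255,125,155,115)]):
    cv2.imwrite(f'pics/crop{i}.png',cv2.resize(im[y:y+h,x:x+w],None,fx=5,fy=5,interpolation=cv2.INTER_CUBIC))
E
```

```text
(no output)
```

View pics/crop0.png

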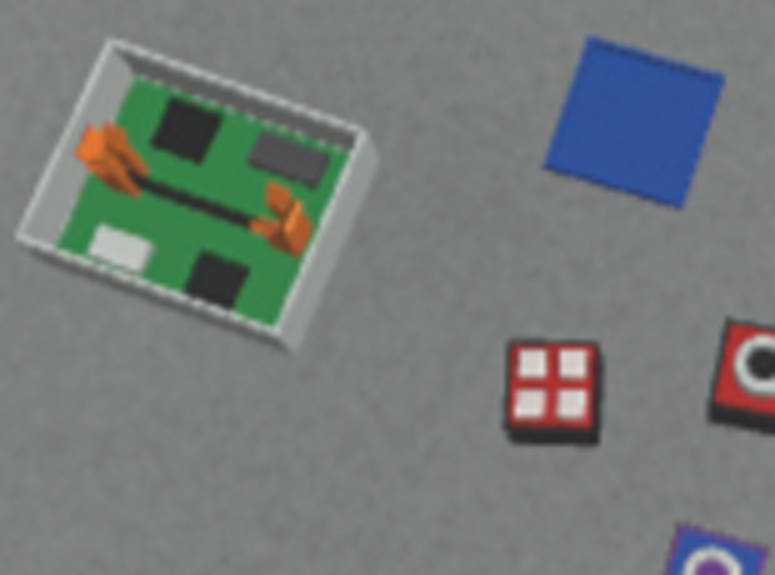

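View pics/crop1.png

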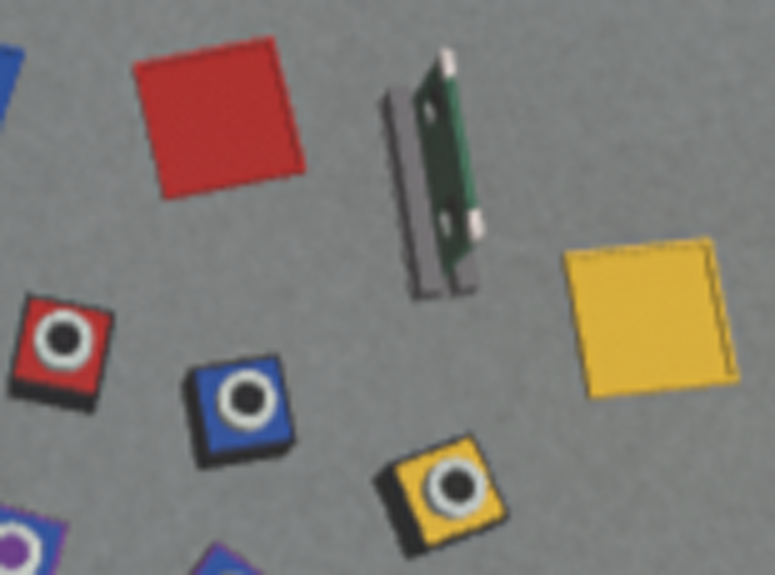

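The crops confirm that the red, blue and yellow controls (crop1 knobs at (64,340), (247,399), (458,487)) have black housings with round knobs. The look-alikes are purple-bodied. Now I'll compute poses.

```bash
cat > h.py <<'E'
import numpy as np
from cell import bot, vision
from scipy.spatial.transform import Rotation as Rn
def w(uv,z,n='top',m=None):
    m=m or vision.camera_model(n); d=m['R'].T@np.linalg.inv(m['K'])@np.array([*uv,1.]); c=-m['R'].T@m['t']
    return c+d*(z-c[2])/d[2]
def cr(pts,o,z,s=5):
    return np.array([w((o[0]+(p[0]+.5)/s-.5,o[1]+(p[1]+.5)/s-.5),z)[:2] for p in pts])
def pose():
    o=bot.get_obs(); R=Rn.from_rotvec(o['orientation']).as_matrix(); return o,o['tcp_pos'],R
def go(target,yawdeg):
    """cm shifts in tool frame & spin deg to have tool y along yawdeg (mod 180); target TCP."""
    o,p,R=pose(); d=R.T@(np.array(target)-p)*100
    a=np.degrees(np.arctan2(R[1,1],R[0,1])); dy=(yawdeg-a+90)%180-90
    print('t',round(o['t'],2),'tcp',p.round(4),'yaw_y',a.round(1),'shift cm',d.round(2),'spin about tool z',round(-dy,1),'j7',o['joint_positions'][6].round(2))
E
python3 - <<'E'
from h import *
A,B=(115,120),(255,125)
def rect(n,pts,o,z):
    c=cr(pts,o,z); e=[c[1]-c[0],c[2]-c[3],c[3]-c[0],c[2]-c[1]]
    print(n,c.mean(0).round(4),'edge dirs',[round(np.degrees(np.arctan2(v[1],v[0])),1) for v in e],'len',[round(np.linalg.norm(v)*1e3) for v in e])
rect('unit',[(110,40),(372,133),(285,333),(17,237)],A,.045)
rect('tblue',[(588,37),(723,75),(682,208),(544,168)],A,.008)
rect('tred',[(133,63),(273,37),(305,173),(163,199)],B,.008)
rect('tyel',[(563,250),(712,238),(739,381),(590,398)],B,.008)
rect('cred',[(28,294),(114,313),(99,402),(13,383)],B,.044)
rect('cblue',[(192,367),(278,355),(294,440),(205,455)],B,.044)
rect('cyel',[(393,468),(472,436),(508,516),(425,548)],B,.044)
print('knobs',cr([(64,340),(247,399),(458,487)],B,.060).round(4).tolist())
rect('pred',[(510,340),(598,340),(598,428),(508,428)],A,.046)
b=cr([(447,50),(477,238)],B,.084); print('board',b.mean(0),np.degrees(np.arctan2(*(b[0]-b[1])[::-1])),np.linalg.norm(b[0]-b[1]))
s=cr([(383,92),(413,300),(477,292)],B,.022); print('stand',s)
print('lips',cr([(97,145),(285,225)],A,.055)); print('slot',cr([(135,180),(255,225)],A,.004))
go([.6,.0,.3],90)
E
```

```text
unit [0.5741 0.2645] edge dirs [np.float64(-105.9), np.float64(-105.5), np.float64(164.1), np.float64(164.0)] len [152, 152, 118, 117]
tblue [0.6409 0.0395] edge dirs [np.float64(-102.3), np.float64(-102.4), np.float64(167.7), np.float64(168.1)] len [79, 79, 80, 81]
tred [ 0.6408 -0.1177] edge dirs [np.float64(-74.4), np.float64(-74.8), np.float64(-164.8), np.float64(-165.0)] len [80, 79, 80, 81]
tyel [ 0.5461 -0.3554] edge dirs [np.float64(-80.8), np.float64(-79.0), np.float64(-169.5), np.float64(-170.2)] len [82, 81, 82, 80]
cred [ 0.4958 -0.0407] edge dirs [np.float64(-98.4), np.float64(-98.3), np.float64(174.9), np.float64(174.3)] len [46, 45, 48, 48]
cblue [ 0.4734 -0.134 ] edge dirs [np.float64(-77.5), np.float64(-75.9), np.float64(-168.7), np.float64(-167.1)] len [45, 46, 46, 45]
cyel [ 0.4362 -0.2408] edge dirs [np.float64(-63.7), np.float64(-64.9), np.float64(-156.4), np.float64(-154.5)] len [44, 46, 43, 44]
knobs [[0.4961, -0.0403], [0.4728, -0.1343], [0.4362, -0.2412]]
pred [0.4812 0.0665] edge dirs [np.float64(-85.6), np.float64(-85.6), np.float64(-175.6), np.float64(-174.9)] len [45, 46, 46, 46]
board [ 0.60828748 -0.23360227] 9.844973093786779 0.10067691883666048
stand [[ 0.65716922 -0.20503099]
 [ 0.54126041 -0.22444235]
 [ 0.54828955 -0.2582608 ]]
lips [[0.58836759 0.31595371]
 [0.55249391 0.21232125]]
slot [[0.58701237 0.31075057]
 [0.56642114 0.24158474]]
t 0.15 tcp [0.2407 0.6303 0.2308] yaw_y 69.1 shift cm [-56.05 -46.06  -6.88] spin about tool z -20.9 j7 -0.07
```

```bash
sed -i 's/dy=(yawdeg-a+90)%180-90/dy=(yawdeg-a+180)%360-180/' h.py; python3 - <<'E'
from h import *
go([.608,-.234,.231],-80.2)
print((pose()[2]).round(3))
E
```

```text
t 0.15 tcp [0.2407 0.6303 0.2308] yaw_y 69.1 shift cm [-6.515e+01 -6.763e+01  5.000e-02] spin about tool z 149.3 j7 -0.07
[[-0.934  0.357 -0.   ]
 [ 0.357  0.934 -0.001]
 [-0.    -0.001 -1.   ]]
```

```bash
python3 -m handwheel '[[1,[-3.6,-3.75,0],0],[1,[-3.6,-3.75,0],0],[1,[-3.6,-3.75,0],0],[1,[-3.6,-3.75,0],0],[1,[-3.6,-3.75,0],0],[1,[-3.6,-3.75,0],0],[1,[-3.6,-3.75,0],0],[1,[-3.6,-3.75,0],0],[1,[-3.6,-3.75,0],0],[1,[-3.6,-3.75,0],0],[1,[-3.6,-3.75,0],0],[1,[-3.6,-3.75,0],0]]'
python3 - <<'E'
from h import *
go([.608,-.234,.231],-80.2)
E
```

```text
t: 1.65
tcp_pos: [0.4842, 0.0544, 0.2314]
orientation: [0.57, 3.089, 0.0]
contact_force: [1.1, 0.4, -0.9]
opening: 1.004
finger_force: 0.0
t 1.65 tcp [0.4842 0.0544 0.2314] yaw_y 69.1 shift cm [-21.85 -22.53   0.04] spin about tool z 149.3 j7 1.03
```

```bash
python3 -m handwheel '[[1,[-3.6,-3.75,0],0],[1,[-3.6,-3.75,0],0],[1,[-3.6,-3.75,0],0],[1,[-3.6,-3.75,0],0],[1,[-3.6,-3.75,0],0],[1,[-3.6,-3.75,0],0],[1,[0,0,0],10.6],[1,[0,0,0],10.6],[1,[0,0,0],10.6],[1,[0,0,0],10.6],[1,[0,0,0],10.6],[1,[0,0,0],10.6]]'
python3 - <<'E'
from h import *
go([.608,-.234,.231],-80.2)
E
```

```text
t: 3.15
tcp_pos: [0.6052, -0.2311, 0.2311]
orientation: [-2.119, -2.319, 0.0]
contact_force: [0.3, 0.4, 0.2]
opening: 1.0
finger_force: 0.0
t 3.15 tcp [ 0.6052 -0.2311  0.2311] yaw_y 5.2 shift cm [-0.32  0.25  0.01] spin about tool z 85.4 j7 0.72
```

```bash
python3 -m handwheel '[[1,[0,0,0],10.65],[1,[0,0,0],10.65],[1,[0,0,0],10.65],[1,[0,0,0],10.65],[1,[0,0,0],10.65],[1,[0,0,0],10.65],[1,[0,0,0],10.65],[1,[0,0,0],10.65],[1,[0,0,0],0]]'
python3 - <<'E'
from h import *
import cv2
go([.608,-.234,.231],-80.2)
m=vision.camera_model('wrist'); im=vision.grab_frame('wrist')
print(m)
cv2.imwrite('pics/w1.png',cv2.resize(im[:,:,::-1],(800,600),interpolation=cv2.INTER_CUBIC))
E
```

```text
t: 4.28
tcp_pos: [0.6053, -0.2311, 0.2308]
orientation: [3.128, 0.283, -0.002]
contact_force: [0.0, 0.3, 0.1]
opening: 1.0
finger_force: 0.0
t 4.28 tcp [ 0.6053 -0.2311  0.2308] yaw_y -79.6 shift cm [ 0.21  0.34 -0.02] spin about tool z 0.6 j7 -0.51
{'K': array([[297.31863964,   0.        , 252.55753876],
       [  0.        , 297.31863964, 190.94537386],
       [  0.        ,   0.        ,   1.        ]]), 'R': array([[ 1.79040082e-01, -9.83841775e-01, -1.00028551e-04],
       [-9.37205969e-01, -1.70584201e-01,  3.04213745e-01],
       [-2.99315254e-01, -5.43727064e-02, -9.52603794e-01]]), 't': array([-0.33612475,  0.48768012,  0.5482595 ])}
```

View pics/w1.png

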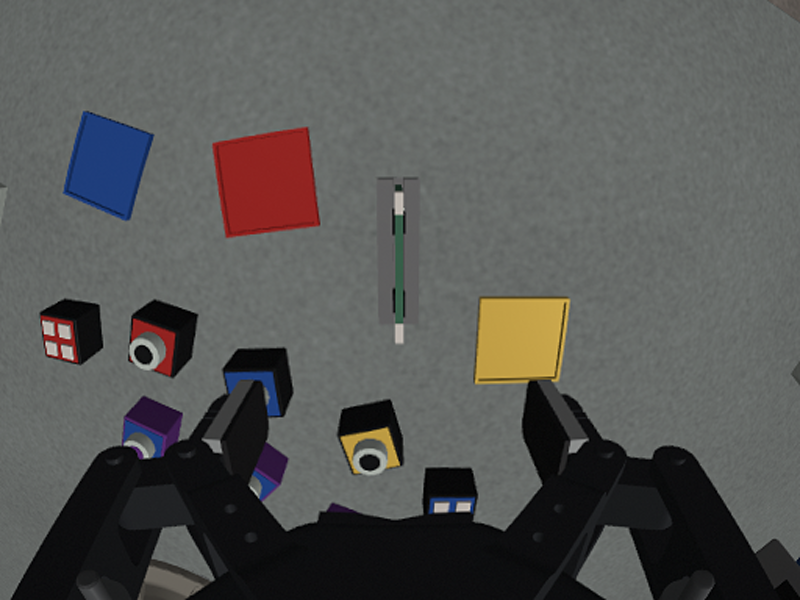

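The wrist view shows the board's top edge running from (399,192) to (399,343), parallel to the image columns. The stand is below it. The red, blue and yellow controls and all three trays are also visible.

```bash
cat >> h.py <<'E'
def ww(pts,z,m=None,s=1.5625):
    m=m or vision.camera_model('wrist'); K=m['K']; c=-m['R'].T@m['t']; out=[]
    for u,v in pts:
        q=np.array([(u+.5)/s-.5-K[0,2],(v+.5)/s-.5-K[1,2]]); r=np.linalg.norm(q); th=r/K[0,0]
        d=m['R'].T@np.array([*(q/r*np.sin(th)),np.cos(th)]); out.append((c+d*(z-c[2])/d[2])[:2])
    return np.array(out)
E
python3 - <<'E'
from h import *
b=ww([(399,188),(399,343)],.084); print('board',b,b.mean(0),np.degrees(np.arctan2(*(b[0]-b[1])[::-1])),np.linalg.norm(b[0]-b[1]))
for n,p,z in [('tr',[(213,143),(308,128),(320,223),(227,236)],.008),('ty',[(480,296),(570,298),(563,381),(474,383)],.008),('tb',[(85,112),(153,134),(129,219),(64,193)],.008)]:
    c=ww(p,z); print(n,c.mean(0),np.linalg.norm(c-np.roll(c,1,0),axis=1))
print('knobs r,y',ww([(148,351),(370,461)],.06))
go([*b.mean(0),.05],-80.2)
E
```

```text
board [[ 0.66150254 -0.22373945]
 [ 0.55969879 -0.24283788]] [ 0.61060066 -0.23328867] 10.62522032692569 0.10357969297666177
tr [ 0.64356598 -0.11880193] [0.07854973 0.08046031 0.07669837 0.08045188]
ty [ 0.54831257 -0.35663682] [0.08179941 0.08097589 0.08114669 0.0854229 ]
tb [0.64267619 0.0376383 ] [0.07906041 0.08062    0.07854931 0.08147641]
knobs r,y [[ 0.50133654 -0.04448129]
 [ 0.43843363 -0.24123735]]
t 4.33 tcp [ 0.6053 -0.2311  0.2309] yaw_y -79.5 shift cm [ 0.5   0.3  18.09] spin about tool z 0.7 j7 -0.51
```

```bash
python3 -m handwheel '[[0.6,[0.4,0.3,3],0.4],[0.6,[0,0,5],0],[0.6,[0,0,4],0],[0.6,[0,0,3],0],[0.6,[0,0,3.1],0],[0.6,[0,0,0],0],[0,[0,0,0],0],[0,[0,0,0],0],[0,[0,0,0],0],[0,[0,0,0],0],[0,[0,0,0],0]]'
```

```text
t: 5.7
tcp_pos: [0.6103, -0.2335, 0.0515]
orientation: [3.13, 0.272, 0.002]
contact_force: [-1.3, 1.9, 8.4]
opening: 0.047
finger_force: 59.1
```

```bash
python3 -m handwheel '[[0,[0,0,0],0],[0,[0,0,-1],0],[0,[0,0,-1.5],0],[0,[0,0,-2],0],[0,[0,0,-3],0],[0,[0,0,-3],0],[0,[0,0,-3],0],[0,[0,0,0],0],[0,[0,0,0],0]]'
python3 - <<'E'
from h import *
import cv2
o,p,R=pose(); print(o['finger_force'],o['opening'],o['contact_force'])
go([.574,.2645,.19],-15.7)
im=vision.grab_frame('wrist')
cv2.imwrite('pics/w2.png',cv2.resize(im[:,:,::-1],(800,600),interpolation=cv2.INTER_CUBIC))
E
```

```text
t: 6.82
tcp_pos: [0.6097, -0.2332, 0.1854]
orientation: [-3.13, -0.271, -0.0]
contact_force: [0.2, 0.0, -1.7]
opening: 0.047
finger_force: 58.7
58.722015023231506 0.047418347009839545 [ 0.2182524   0.01515535 -1.70143986]
t 6.83 tcp [ 0.6097 -0.2332  0.1854] yaw_y -80.1 shift cm [  5.05 -49.64  -0.44] spin about tool z -64.4 j7 -0.49
```

View pics/w2.png

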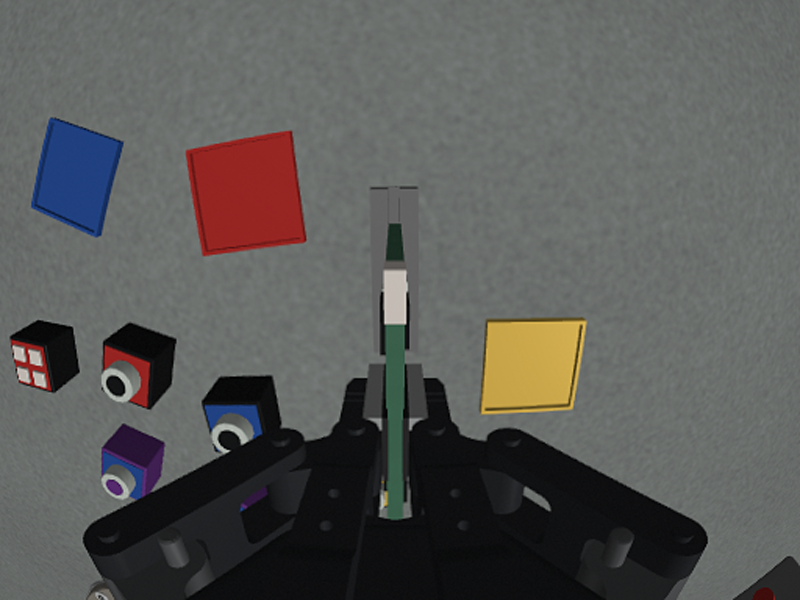

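The board is held square. Its top edge runs from about (395,268) to (394,518), and the empty stand is below. Carrying it to above the unit.

```bash
python3 - <<'E'
from h import *
o,p,R=pose(); b=ww([(395,265),(394,518)],p[2]+.0325); print(b,(R.T@(np.array([*b.mean(0),p[2]])-p))*1e3,np.linalg.norm(b[0]-b[1]),np.degrees(np.arctan2(*(b[0]-b[1])[::-1])))
E
python3 -m handwheel '[[0,[0.25,-2.5,0],0],[0,[0.5,-4.9,0],0],[0,[0.5,-4.9,0],0],[0,[0.5,-4.9,0],0],[0,[0.5,-4.9,0],0],[0,[0.5,-4.9,0],0],[0,[0.5,-4.9,0],0],[0,[0.5,-4.9,0],0],[0,[0.5,-4.9,0],0],[0,[0.5,-4.9,0],0],[0,[0.3,-3,0],0],[0,[0,0,0],0]]'
python3 -m handwheel '[[0,[0,0,0],-10.7],[0,[0,0,0],-10.7],[0,[0,0,0],-10.7],[0,[0,0,0],-10.7],[0,[0,0,0],-10.7],[0,[0,0,0],-10.7],[0,[0,0,0],0],[0,[0,0,0],0]]'
python3 - <<'E'
from h import *
import cv2
go([.574,.2645,.185],-15.7)
im=vision.grab_frame('wrist')
cv2.imwrite('pics/w3.png',cv2.resize(im[:,:,::-1],(800,600),interpolation=cv2.INTER_CUBIC))
E
```

```text
[[ 0.65936896 -0.22502001]
 [ 0.57755545 -0.23891576]] [ 9.00523026e+00  3.78676392e-01 -5.08036642e-03] 0.08298520213829677 9.639503877286927
t: 8.38
tcp_pos: [0.5735, 0.2665, 0.1841]
orientation: [3.128, 0.277, -0.002]
contact_force: [-0.7, -0.7, -0.9]
opening: 0.047
finger_force: 58.7
t: 9.38
tcp_pos: [0.5742, 0.2632, 0.1851]
orientation: [-2.512, -1.886, 0.001]
contact_force: [-0.0, -1.0, -1.8]
opening: 0.047
finger_force: 58.8
t 9.38 tcp [0.5742 0.2632 0.1851] yaw_y -16.2 shift cm [ 0.12 -0.06  0.01] spin about tool z -0.5 j7 -0.29
```

View pics/w3.png

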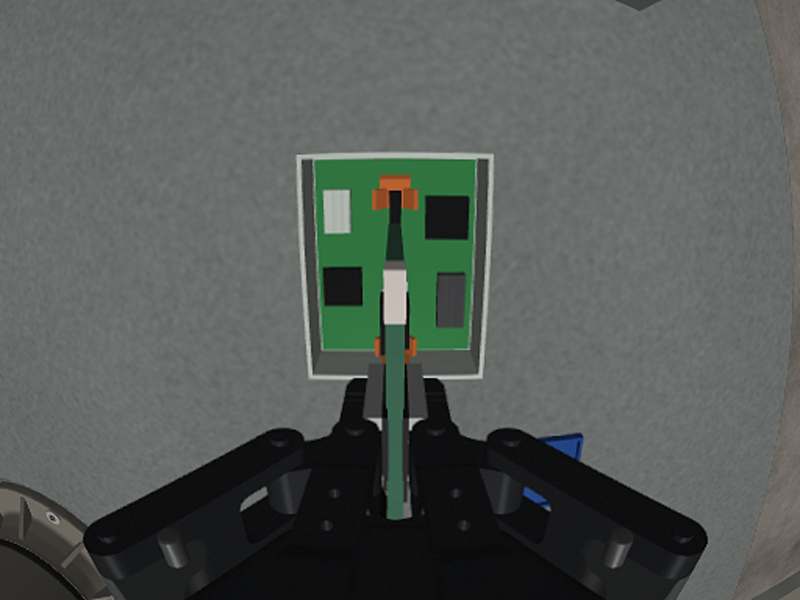

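The case rim corners are at (297,154), (494,154), (483,379) and (308,379). The far guide's slot is at about (395,200) and the near guide at about (396,348). The board is directly above and aligned.

```bash
python3 - <<'E'
from h import *
o,p,R=pose()
c=ww([(297,154),(494,154),(483,379),(308,379)],.045); print(c.mean(0),[np.linalg.norm(v)for v in(c[1]-c[0],c[2]-c[1],c[3]-c[2],c[0]-c[3])],[np.degrees(np.arctan2(*v[::-1])) for v in (c[1]-c[2],c[0]-c[3])])
l=ww([(373,195),(417,195),(376,345),(416,345)],.055); f,n=l[:2].mean(0),l[2:].mean(0); print(l,f,n,np.degrees(np.arctan2(*(f-n)[::-1])))
b=ww([(395,265),(394,510)],p[2]+.0325); print('boardyaw',np.degrees(np.arctan2(*(b[0]-b[1])[::-1])),(R.T@(np.array([*b[0],p[2]])-p))*1e3,(R.T@(np.array([*b[1],p[2]])-p))*1e3)
for q in (c.mean(0),f,n): print((R.T@(np.array([*q,p[2]])-p))*1e3)
E
```

```text
[0.57535891 0.26692238] [np.float64(0.1198707248175946), np.float64(0.15084906638620701), np.float64(0.1212896388459349), np.float64(0.15078208500988396)] [np.float64(74.09933770820635), np.float64(73.56029000669449)]
[[0.57657325 0.31856713]
 [0.60132375 0.31138178]
 [0.550833   0.22728141]
 [0.57541626 0.2201373 ]] [0.5889485  0.31497446] [0.56312463 0.22370935] 74.20089882616062
boardyaw 73.58563853397322 [ 5.03505530e+01 -3.10059496e-01 -2.85386718e-02] [-2.88914699e+01 -6.82644791e-01  1.65415882e-02]
[ 3.72957485e+00  6.76214127e-02 -2.13138679e-03]
[ 5.36653688e+01 -2.40515000e-01 -3.04348517e-02]
[-4.11811442e+01  3.32031889e-01  2.33263321e-02]
```

```bash
python3 -m handwheel '[[0,[0.3,0.04,0],-0.3],[0,[0,0,3],0],[0,[0,0,3],0],[0,[0,0,1.5],0],[0,[0,0,0],0],[0,[0,0,0],0]]'
python3 - <<'E'
from h import *
import cv2
go([.575,.267,.0515],-15.9)
im=vision.grab_frame('wrist')[100:250,150:350]
cv2.imwrite('pics/w4.png',cv2.resize(im[:,:,::-1],(800,600),interpolation=cv2.INTER_CUBIC))
E
```

```text
t: 10.18
tcp_pos: [0.5761, 0.2666, 0.1113]
orientation: [2.502, 1.899, 0.002]
contact_force: [-0.1, 0.6, -1.0]
opening: 0.044
finger_force: 58.7
t 10.18 tcp [0.5761 0.2666 0.1113] yaw_y -15.6 shift cm [ 0.   -0.12  5.98] spin about tool z 0.3 j7 -0.22
```

View pics/w4.png

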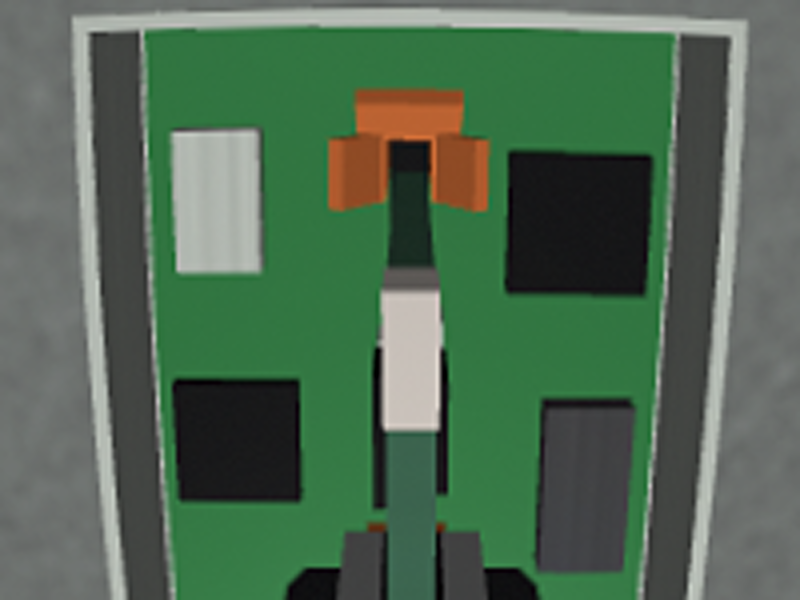

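```bash
python3 - <<'E'
from h import *
o,p,R=pose(); m=vision.camera_model('wrist'); print('cam in tool',(R.T@(-m['R'].T@m['t']-p)*1e3).round(1))
def q(u,v,z):
    x=ww([(u+600,v+400)],z,m,4.)[0]; print((u,v),z,(R.T@(np.array([*x,p[2]])-p)*1e3)[:2].round(2))
q(410,170,.0638);q(410,268,.1438)
q(410,290,.1438);q(410,137,.055);q(410,137,.045);q(410,92,.055);q(410,90,.045)
q(410,10,.045);q(73,17,.045);q(747,20,.045);q(330,210,.055);q(489,210,.055);q(330,138,.055);q(489,138,.055);q(388,170,.0638);q(431,170,.0638);q(381,290,.1438);q(441,290,.1438)
E
```

```text
cam in tool [  76.9   -0.4 -143.2]
(410, 170) 0.0638 [49.37 -0.55]
(410, 268) 0.1438 [51.39 -0.54]
(410, 290) 0.1438 [49.23 -0.55]
(410, 137) 0.055 [53.74 -0.54]
(410, 137) 0.045 [52.59 -0.54]
(410, 92) 0.055 [61.36 -0.54]
(410, 90) 0.045 [60.95 -0.54]
(410, 10) 0.045 [75.08 -0.52]
(73, 17) 0.045 [ 75.57 -60.62]
(747, 20) 0.045 [74.9  59.59]
(330, 210) 0.055 [ 41.27 -14.18]
(489, 210) 0.055 [41.24 12.89]
(330, 138) 0.055 [ 53.64 -14.  ]
(489, 138) 0.055 [53.61 12.74]
(388, 170) 0.0638 [49.38 -4.1 ]
(431, 170) 0.0638 [49.37  2.84]
(381, 290) 0.1438 [49.23 -3.33]
(441, 290) 0.1438 [49.22  2.43]
```

```bash
python3 -m handwheel '[[0,[0,0,1],0],[0,[0,0,1],0],[0,[0,0,1],0],[0,[0,0,0],0]]'; python3 -m handwheel '[[0,[0,0,1],0],[0,[0,0,1],0],[0,[0,0,0.6],0],[0,[0,0,0],0],[0,[0,0,0],0]]'
```

```text
t: 10.72
tcp_pos: [0.575, 0.2663, 0.0793]
orientation: [-2.503, -1.899, 0.002]
contact_force: [1.7, 1.2, -1.4]
opening: 0.047
finger_force: 58.7
t: 11.35
tcp_pos: [0.5757, 0.2666, 0.0545]
orientation: [2.502, 1.899, 0.0]
contact_force: [0.9, 0.1, -1.5]
opening: 0.046
finger_force: 58.7
```

Sliding freely. I'll lower it the last 3 mm until I feel contact.

```bash
python3 -m handwheel '[[0,[0,0,0.15],0],[0,[0,0,0.15],0],[0,[0,0,0],0]]'; python3 -m handwheel '[[0,[0,0,0.1],0],[0,[0,0,0.1],0],[0,[0,0,0],0]]'
```

```text
t: 11.72
tcp_pos: [0.5757, 0.2666, 0.0515]
orientation: [2.502, 1.899, 0.001]
contact_force: [0.2, -0.5, 1.6]
opening: 0.053
finger_force: 59.4
t: 12.1
tcp_pos: [0.5763, 0.2665, 0.0514]
orientation: [-2.502, -1.898, -0.003]
contact_force: [-9.2, -3.2, 35.7]
opening: 0.048
finger_force: 64.5
```

```bash
python3 -m handwheel '[[0,[0,0,-0.15],0],[0.4,[0,0,0],0],[0.4,[0,0,0],0],[0.4,[0,0,0],0],[0.4,[0,0,-2],0],[0.4,[0,0,-4],0],[0.4,[0,0,-4],0],[0.4,[0,0,-4],0],[1,[0,0,0],0],[1,[0,0,0],0]]'
python3 - <<'E'
from h import *
import cv2
im=vision.grab_frame('wrist')
cv2.imwrite('pics/w5.png',cv2.resize(im[:,:,::-1],(800,600),interpolation=cv2.INTER_CUBIC))
go([.4985,-.0425,.2],85)
E
```

```text
t: 13.35
tcp_pos: [0.5753, 0.2667, 0.1912]
orientation: [-2.502, -1.899, -0.001]
contact_force: [-1.0, -0.6, -0.5]
opening: 0.811
finger_force: 0.0
t 13.4 tcp [0.5751 0.2666 0.1906] yaw_y -15.6 shift cm [-31.83   0.93  -0.93] spin about tool z -100.6 j7 -0.29
```

View pics/w5.png

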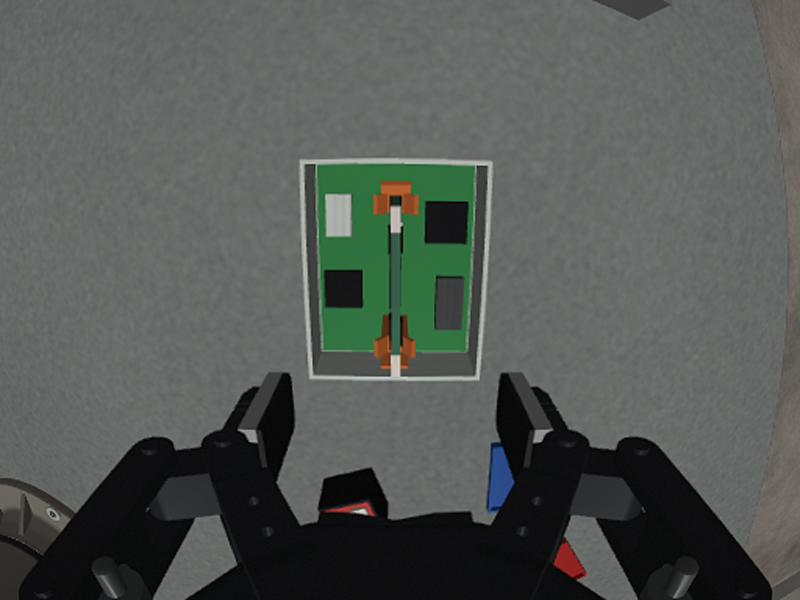

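The board is home: its top edge runs (395,206)–(395,377) inside both orange guides. Next is the red rotary control.

```bash
python3 -m handwheel '[[1,[-4.5,0.13,0],0],[1,[-4.5,0.13,0],0],[1,[-4.5,0.13,0],0],[1,[-4.5,0.13,0],0],[1,[-4.5,0.13,0],0],[1,[-4.5,0.13,0],0],[1,[-4.8,0.13,0],0],[1,[0,0,0],10.2],[1,[0,0,0],10.2],[1,[0,0,0],10.2],[1,[0,0,0],10.2],[1,[0,0,0],10.2]]'
python3 -m handwheel '[[0.9,[0,0,0],10.2],[0.9,[0,0,0],10.2],[0.9,[0,0,0],10.2],[0.9,[0,0,0],0]]'
python3 - <<'E'
from h import *
import cv2
im=vision.grab_frame('wrist')
cv2.imwrite('pics/w6.png',cv2.resize(im[:,:,::-1],(800,600),interpolation=cv2.INTER_CUBIC))
go([.4976,-.0415,.015],-97)
E
```

```text
t: 14.9
tcp_pos: [0.4982, -0.0422, 0.1903]
orientation: [3.078, 0.627, -0.002]
contact_force: [-0.2, 0.4, -0.7]
opening: 1.002
finger_force: 0.0
t: 15.4
tcp_pos: [0.4983, -0.0422, 0.1904]
orientation: [3.135, -0.196, -0.002]
contact_force: [-0.3, -0.8, -0.4]
opening: 0.901
finger_force: 0.0
t 15.45 tcp [ 0.4984 -0.0422  0.1905] yaw_y -97.0 shift cm [-0.08 -0.07 17.55] spin about tool z 0.0 j7 -1.1
```

View pics/w6.png

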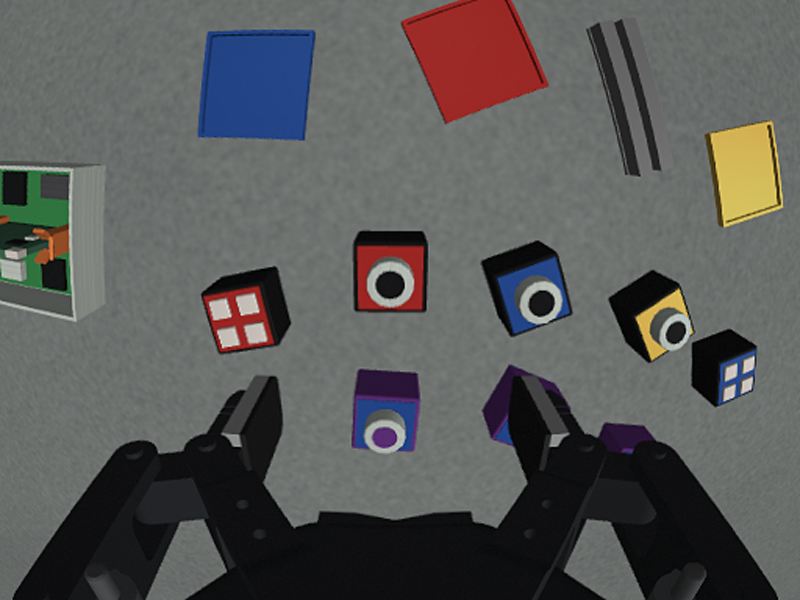

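This view shows the red control at (390,285) square to the gripper, the blue control at (540,302), the yellow at (675,333), the red panel at (245,318) and a purple decoy at (385,436).

```bash
python3 - <<'E'
from h import *
print(ww([(390,285),(540,302),(675,333),(385,436)],.06).round(4))
print(ww([(356,246),(427,246),(425,310),(355,311)],.044).mean(0).round(4))
e=ww([(494,282),(553,258),(571,315),(513,336)],.044); print(e.mean(0),np.degrees(np.arctan2(*(e[1]-e[0])[::-1])),np.degrees(np.arctan2(*(e[2]-e[3])[::-1])),np.degrees(np.arctan2(*(e[0]-e[3])[::-1])))
print('trays',ww([(207,31),(314,31),(305,139),(199,137)],.008).mean(0))
E
```

```text
[[ 0.4976 -0.0397]
 [ 0.4749 -0.1336]
 [ 0.4376 -0.2404]
 [ 0.3884 -0.0222]]
[ 0.4971 -0.0399]
[ 0.47219279 -0.13373544] -74.0931157719672 -77.00587631444807 15.777836413781708
trays [0.64282587 0.03966019]
```

```bash
python3 -m handwheel '[[0.9,[-0.1,-0.17,4],0],[0.9,[0,0,5],0],[0.9,[0,0,4],0],[0.9,[0,0,3],0],[0.9,[0,0,1.5],0],[0.9,[0,0,0],0],[0,[0,0,0],0],[0,[0,0,0],0],[0,[0,0,0],0],[0,[0,0,0],0]]'
```

```text
t: 16.7
tcp_pos: [0.4985, -0.0402, 0.0169]
orientation: [-3.135, 0.196, -0.002]
contact_force: [-2.8, 0.9, 12.7]
opening: 0.552
finger_force: 60.2
```

```bash
python3 -m handwheel '[[0,[0,0,0],0],[0,[0,0,-1],0],[0,[0,0,-3],0],[0,[0,0,-4],0],[0,[0,0,-3],0],[0,[0,0,0],0]]'
python3 - <<'E'
from h import *
go([.6424,-.1187,.0204],-75)
E
```

```text
t: 17.45
tcp_pos: [0.499, -0.04, 0.1279]
orientation: [-3.134, 0.196, -0.005]
contact_force: [0.1, 0.0, -2.0]
opening: 0.548
finger_force: 62.7
t 17.45 tcp [ 0.499  -0.04    0.1279] yaw_y -97.2 shift cm [15.18  6.03 10.78] spin about tool z -22.2 j7 -1.04
```

```bash
python3 -m handwheel '[[0,[3,1.2,0],0],[0,[4.2,1.7,0],0],[0,[4.2,1.7,0],0],[0,[3.78,1.43,0],0],[0,[0,0,0],-7.4],[0,[0,0,0],-7.4],[0,[0,0,0],-7.4],[0,[0,0,3],0],[0,[0,0,3],0],[0,[0,0,2],0],[0,[0,0,0],0]]'
python3 - <<'E'
from h import *
go([.6424,-.1187,.0204],-75)
E
```

```text
t: 18.82
tcp_pos: [0.6401, -0.1191, 0.0445]
orientation: [-3.114, -0.41, 0.004]
contact_force: [0.3, -0.1, -0.8]
opening: 0.548
finger_force: 62.6
t 18.82 tcp [ 0.6401 -0.1191  0.0445] yaw_y -75.0 shift cm [0.24 0.02 2.41] spin about tool z -0.0 j7 -0.59
```

```bash
python3 -m handwheel '[[0,[0.2,0,0.9],0],[0,[0,0,0.8],0],[0,[0,0,0.4],0],[0,[0,0,0.2],0],[0,[0,0,0.1],0],[0,[0,0,0],0]]'
```

```text
t: 19.58
tcp_pos: [0.643, -0.1187, 0.0219]
orientation: [3.115, 0.41, 0.0]
contact_force: [-0.4, 0.1, -2.3]
opening: 0.552
finger_force: 62.6
```

```bash
python3 -m handwheel '[[0,[0,0,0.1],0],[0,[0,0,0],0]]'; python3 -m handwheel '[[0,[0,0,0.1],0],[0,[0,0,0],0]]'
```

```text
t: 19.82
tcp_pos: [0.6429, -0.1187, 0.0208]
orientation: [3.115, 0.41, -0.0]
contact_force: [0.1, -1.0, -1.5]
opening: 0.549
finger_force: 62.6
t: 20.08
tcp_pos: [0.643, -0.1187, 0.02]
orientation: [-3.115, -0.41, -0.0]
contact_force: [-1.6, 0.8, 3.5]
opening: 0.547
finger_force: 63.0
```

```bash
python3 -m handwheel '[[0.8,[0,0,0],0],[0.8,[0,0,0],0],[0.8,[0,0,0],0],[0.8,[0,0,-1],0],[0.8,[0,0,-4],0],[0.9,[0,0,-5],0],[0.9,[0,0,-4],0],[0.9,[0,0,0],0]]'
python3 - <<'E'
from h import *
go([.4746,-.1345,.0155],-76)
E
```

```text
t: 21.08
tcp_pos: [0.6443, -0.1193, 0.1634]
orientation: [3.114, 0.41, 0.007]
contact_force: [-0.2, 0.5, 0.1]
opening: 0.901
finger_force: 0.0
t 21.07 tcp [ 0.6443 -0.1193  0.1634] yaw_y -75.0 shift cm [-16.85  -2.94  14.71] spin about tool z 1.0 j7 -0.68
```

```bash
python3 -m handwheel '[[0.9,[-4.2,-0.73,0],1],[0.9,[-4.2,-0.73,0],0],[0.9,[-4.2,-0.73,0],0],[0.9,[-4.25,-0.73,0],0],[0.9,[0,0,4],0],[0.9,[0,0,3],0],[0.9,[0,0,0],0]]'
python3 - <<'E'
from h import *
go([.4746,-.1345,.0155],-76)
E
```

```text
t: 21.95
tcp_pos: [0.4711, -0.1318, 0.0887]
orientation: [-3.118, -0.382, 0.005]
contact_force: [-0.6, 0.0, -0.1]
opening: 0.899
finger_force: 0.0
t 21.95 tcp [ 0.4711 -0.1318  0.0887] yaw_y -76.0 shift cm [0.3  0.35 7.32] spin about tool z -0.0 j7 -0.55
```

```bash
python3 -m handwheel '[[0.9,[0.3,0.35,0],0],[0.9,[0,0,3],0],[0.9,[0,0,3],0],[0.9,[0,0,1.3],0],[0.9,[0,0,0],0],[0,[0,0,0],0],[0,[0,0,0],0],[0,[0,0,0],0],[0,[0,0,0],0],[0,[0,0,-1],0],[0,[0,0,0],0]]'
python3 - <<'E'
from h import *
go([.4746,-.1345,.0155],-76)
E
```

```text
t: 23.32
tcp_pos: [0.4767, -0.1345, 0.0277]
orientation: [3.118, 0.383, 0.002]
contact_force: [-1.0, -1.2, -1.0]
opening: 0.549
finger_force: 62.5
t 23.32 tcp [ 0.4767 -0.1345  0.0277] yaw_y -76.0 shift cm [-0.21 -0.05  1.22] spin about tool z 0.0 j7 -0.45
```

```bash
python3 -m handwheel '[[0,[0,0,-3],0],[0,[0,0,-4],0],[0,[0,0,-3],0],[0,[0,0,0],0]]'
python3 - <<'E'
from h import *
go([.6425,.039,.0207],-102.3)
E
```

```text
t: 23.82
tcp_pos: [0.4772, -0.1344, 0.1283]
orientation: [-3.118, -0.384, -0.005]
contact_force: [-0.3, 0.2, -2.6]
opening: 0.55
finger_force: 62.7
t 23.82 tcp [ 0.4772 -0.1344  0.1283] yaw_y -76.0 shift cm [ 20.21 -12.81  10.82] spin about tool z 26.3 j7 -0.61
```

```bash
python3 -m handwheel '[[0,[3.2,-2,0],0],[0,[4.2,-2.7,0],0],[0,[4.2,-2.7,0],0],[0,[4.2,-2.7,0],0],[0,[4.4,-2.7,0],0],[0,[0,0,0],8.8],[0,[0,0,0],8.8],[0,[0,0,0],8.7],[0,[0,0,4],0],[0,[0,0,4],0],[0,[0,0,0],0]]'
python3 - <<'E'
from h import *
go([.6425,.039,.0207],-102.3)
E
```

```text
t: 25.2
tcp_pos: [0.6391, 0.0384, 0.0437]
orientation: [3.122, -0.337, -0.008]
contact_force: [-0.4, 0.1, 0.1]
opening: 0.55
finger_force: 62.5
t 25.2 tcp [0.6391 0.0384 0.0437] yaw_y -102.3 shift cm [ 0.33 -0.13  2.29] spin about tool z -0.0 j7 -1.22
```

```bash
python3 -m handwheel '[[0,[0.3,-0.1,0.9],0],[0,[0,0,0.8],0],[0,[0,0,0.4],0],[0,[0,0,0.2],0],[0,[0,0,0],0]]';python3 -m handwheel '[[0,[0,0,0.1],0],[0,[0,0,0],0]]'; python3 -m handwheel '[[0,[0,0,0.1],0],[0,[0,0,0],0]]'
```

```text
t: 25.82
tcp_pos: [0.6444, 0.0389, 0.0239]
orientation: [-3.123, 0.337, -0.0]
contact_force: [0.1, 0.6, -0.6]
opening: 0.549
finger_force: 62.5
t: 26.08
tcp_pos: [0.6444, 0.0389, 0.0229]
orientation: [-3.123, 0.337, -0.0]
contact_force: [0.3, 0.2, -1.6]
opening: 0.546
finger_force: 62.5
t: 26.32
tcp_pos: [0.6443, 0.0389, 0.0217]
orientation: [3.123, -0.337, -0.0]
contact_force: [0.4, 0.5, -1.7]
opening: 0.553
finger_force: 62.5
```

```bash
python3 -m handwheel '[[0,[0,0,0.1],0],[0,[0,0,0],0]]';python3 -m handwheel '[[0,[0,0,0.1],0],[0,[0,0,0],0]]'; python3 -m handwheel '[[0,[0,0,0.05],0],[0,[0,0,0],0]]'
```

```text
t: 26.58
tcp_pos: [0.6444, 0.0389, 0.0211]
orientation: [-3.123, 0.337, -0.0]
contact_force: [-2.2, 0.9, 4.1]
opening: 0.551
finger_force: 63.2
t: 26.82
tcp_pos: [0.6444, 0.0389, 0.021]
orientation: [-3.122, 0.337, -0.0]
contact_force: [-9.6, 2.3, 22.0]
opening: 0.548
finger_force: 65.5
t: 27.08
tcp_pos: [0.6444, 0.0389, 0.021]
orientation: [-3.122, 0.337, -0.0]
contact_force: [-13.2, 3.5, 30.7]
opening: 0.551
finger_force: 66.8
```

```bash
python3 -m handwheel '[[0,[0,0,-0.15],0],[0.8,[0,0,0],0],[0.8,[0,0,0],0],[0.8,[0,0,0],0],[0.8,[0,0,-1],0],[0.8,[0,0,-4],0],[0.9,[0,0,-5],0],[0.9,[0,0,-4],0],[0.9,[0,0,0],0]]'
python3 - <<'E'
from h import *
c=cr([(590/1.5625,391/1.5625),(528/1.5625,435/1.5625),(470/1.5625,384/1.5625)],(0,0),.05,1); print('panel, purples',c.round(3).tolist())
go([.4378,-.2412,.0155],-64.6)
E
```

```text
t: 28.2
tcp_pos: [0.6457, 0.0385, 0.1643]
orientation: [-3.122, 0.337, -0.007]
contact_force: [0.7, 1.0, -0.1]
opening: 0.899
finger_force: 0.0
panel, purples [[0.373, -0.323], [0.298, -0.226], [0.37, -0.132]]
t 28.2 tcp [0.6457 0.0385 0.1643] yaw_y -102.3 shift cm [-14.41  31.79  14.76] spin about tool z -37.7 j7 -1.31
```

```bash
python3 -m handwheel '[[0.9,[-2.06,4.54,0],0],[0.9,[-2.06,4.54,0],0],[0.9,[-2.06,4.54,0],0],[0.9,[-2.06,4.54,0],0],[0.9,[-2.06,4.54,0],0],[0.9,[-2.06,4.54,0],0],[0.9,[-2.06,4.54,0],0],[0.9,[0,0,2],-9.4],[0.9,[0,0,2],-9.4],[0.9,[0,0,2],-9.4],[0.9,[0,0,1],-9.4],[0.9,[0,0,0],0]]'
python3 - <<'E'
from h import *
go([.4378,-.2412,.0155],-64.6)
E
```

```text
t: 29.7
tcp_pos: [0.4351, -0.2409, 0.0904]
orientation: [-3.065, -0.685, 0.001]
contact_force: [-1.0, -0.2, 0.7]
opening: 0.901
finger_force: 0.0
t 29.7 tcp [ 0.4351 -0.2409  0.0904] yaw_y -64.8 shift cm [0.23 0.15 7.49] spin about tool z -0.2 j7 -0.21
```

```bash
python3 -m handwheel '[[0.9,[0.2,0.1,0],0],[0.9,[0,0,3],0],[0.9,[0,0,3],0],[0.9,[0,0,1.4],0],[0.9,[0,0,0],0],[0,[0,0,0],0],[0,[0,0,0],0],[0,[0,0,0],0],[0,[0,0,0],0],[0,[0,0,-1],0],[0,[0,0,0],0]]'
python3 -m handwheel '[[0,[0,0,-3],0],[0,[0,0,-4],0],[0,[0,0,-3],0],[0,[0,0,0],0]]'
python3 - <<'E'
from h import *
go([.5478,-.3562,.0207],-79.8)
E
```

```text
t: 31.08
tcp_pos: [0.4385, -0.241, 0.0278]
orientation: [3.065, 0.688, 0.002]
contact_force: [0.2, 0.6, -3.1]
opening: 0.55
finger_force: 62.7
t: 31.58
tcp_pos: [0.4391, -0.241, 0.1284]
orientation: [3.064, 0.689, 0.005]
contact_force: [-0.2, 0.3, -2.0]
opening: 0.547
finger_force: 63.0
t 31.57 tcp [ 0.4391 -0.241   0.1284] yaw_y -64.7 shift cm [ 4.87 15.05 10.8 ] spin about tool z 15.1 j7 -0.27
```

```bash
python3 -m handwheel '[[0,[1,3.2,0],0],[0,[1.4,4.2,0],0],[0,[1.4,4.2,0],0],[0,[1.07,3.45,0],0],[0,[0,0,0],7.5],[0,[0,0,0],7.6],[0,[0,0,4],0],[0,[0,0,4],0],[0,[0,0,0],0],[0,[0,0,0],0]]'
python3 - <<'E'
from h import *
go([.5478,-.3562,.0207],-79.8)
E
```

```text
t: 32.83
tcp_pos: [0.5463, -0.3568, 0.0475]
orientation: [3.129, 0.278, 0.0]
contact_force: [0.3, -1.1, -1.2]
opening: 0.547
finger_force: 62.8
t 32.83 tcp [ 0.5463 -0.3568  0.0475] yaw_y -79.8 shift cm [ 0.16 -0.04  2.68] spin about tool z -0.0 j7 -0.31
```

```bash
python3 -m handwheel '[[0,[0.1,0,0.9],0],[0,[0,0,0.8],0],[0,[0,0,0.5],0],[0,[0,0,0.2],0],[0,[0,0,0],0]]';python3 -m handwheel '[[0,[0,0,0.1],0],[0,[0,0,0],0]]'; python3 -m handwheel '[[0,[0,0,0.1],0],[0,[0,0,0],0]]'
```

```text
t: 33.45
tcp_pos: [0.5472, -0.3561, 0.0228]
orientation: [3.129, 0.279, -0.0]
contact_force: [-0.9, 0.9, -1.6]
opening: 0.549
finger_force: 62.9
t: 33.7
tcp_pos: [0.5473, -0.356, 0.0219]
orientation: [3.129, 0.279, 0.0]
contact_force: [-0.0, 0.1, -2.3]
opening: 0.552
finger_force: 62.9
t: 33.95
tcp_pos: [0.5474, -0.3561, 0.021]
orientation: [3.129, 0.279, 0.0]
contact_force: [-0.4, 1.4, 2.9]
opening: 0.544
finger_force: 63.4
```

Contact. I'll release, retreat and check everything from the top camera.

```bash
python3 -m handwheel '[[0.8,[0,0,0],0],[0.8,[0,0,0],0],[0.8,[0,0,0],0],[0.8,[0,0,-1],0],[0.8,[0,0,-4],0],[0.9,[0,0,-5],0],[0.9,[0,0,-5],0],[0.9,[-4,0,-4],0],[0.9,[-5,0,0],0],[0.9,[0,0,0],0],[0.9,[0,0,0],0]]'
python3 - <<'E'
from h import *
import cv2
im=vision.grab_frame('top')[:,:,::-1][110:300,100:420]
cv2.imwrite('pics/end.png',cv2.resize(im,None,fx=2.5,fy=2.5,interpolation=cv2.INTER_CUBIC))
im=vision.grab_frame('scene')[:,:,::-1][150:300,90:420]
cv2.imwrite('pics/end2.png',cv2.resize(im,None,fx=2.4,fy=2.4,interpolation=cv2.INTER_CUBIC))
E
```

```text
t: 35.33
tcp_pos: [0.4592, -0.3717, 0.2114]
orientation: [-3.129, -0.279, -0.002]
contact_force: [0.1, 0.1, 0.5]
opening: 0.897
finger_force: 0.0
```

View pics/end.png

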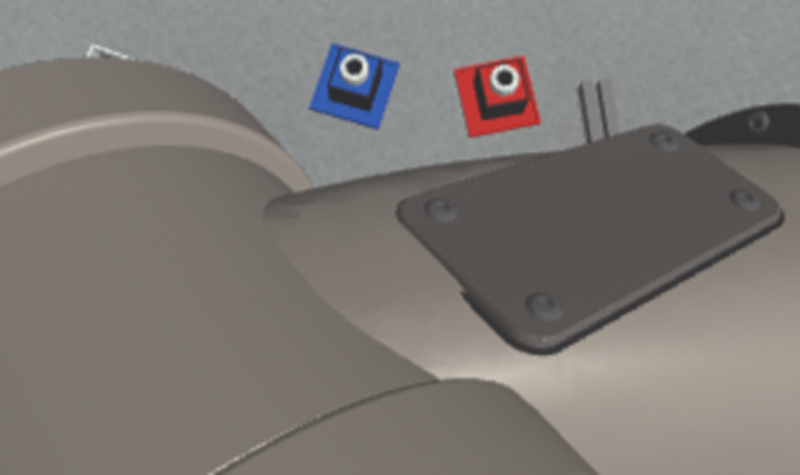

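View pics/end2.png

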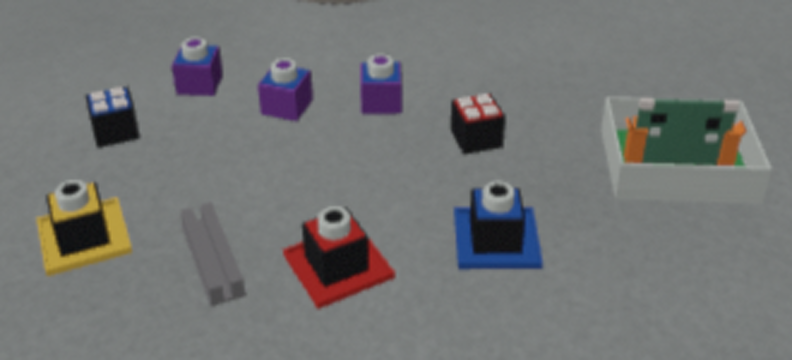

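The scene view shows all three controls flat and knob up in their own trays: yellow (78,220), red (335,245) and blue (498,218). The board is seated in its guides at (685,130), and the two panels haven't moved from (113,115) and (478,122). The arm is clear, so I'm handing in.

```bash
python3 -c "
from cell import job_done
print(job_done())"
```

```text
the job is handed in; nothing more can be done
None
```

I slid the board fully home in the silver unit, then set the red, blue and yellow rotary controls knob up in their own trays, left both push-button modules where they were, and handed the job in at about 35 s.

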